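# Stand the toppled card post back up

## Task

Two card-holder posts have been knocked over on the office desk. Stand the taller one upright again on its square foot about where it lies, raising it by the head end while its foot stays on the desk instead of carrying it through the air, and let go of it. Leave the shorter post lying where it is.

Things in the scene. Friction and masses are not known exactly. Their poses are not given: they have to be found in the camera images.
- tall_post: The taller card-holder post, loose, 0.3-0.5 kg, 190 mm long: dark steel square foot 70 x 70 x 10 mm, steel rod 18 mm thick, black round head 24 mm wide, 16 mm long. Origin: centre of the foot's underside; z runs along the rod to the head. It lies on one foot edge (square to the rod; it tips up about it) and on the head, origin 36 mm up, rod sloping 7 degrees down to the head; it does not roll.
- tall_post_neck (a point): Point to grip: on the tall post's rod centre line, 140 mm from the foot's underside, 50 mm from the head's top end; axes as the post's. Lying, it is 18 mm above the desk; upright, 140 mm. Once tipped up, the post's axis stands 35 mm from the line where the foot's edge lay (right below the origin at the start), on the side away from the head.
- short_post: The shorter card-holder post, to be left lying: same foot, rod and head, but only 120 mm long over all. Origin: centre of the foot's underside, z axis along the rod towards the head.
There are look-alikes about, which are no part of the job. What is shaped like the tall_post but green is not meant. Leave any turquoise look-alike of the short_post alone.

How it is judged:
By the outcome, as a careful person would: the job done as asked, in the order asked, and still so for the second after the job is handed in, with the robot touching nothing.
It also fails if it takes over 38 s, if anything falls off the work surface, if the arm or the gripper's body presses on something with over 40 N, if the wrist force passes 120 N, or if a joint passes its speed limit or range.

## Robot

A 6-joint arm with a two-finger parallel gripper is mounted at the origin on the work surface. World frame = base frame: x ahead of the robot, y to its left, z up, the work surface at z = 0. Lengths are in m, angles in rad, forces in N, time in s.
With the tool pointing down it reaches from about 0.2 to 0.875 m from the base axis. Payload 3.4 kg.
Tool frame: the origin (TCP) lies on the centre line of the jaws, within the pads' length; the fingertips stand 17 mm ahead of it and the grasp point (between the pads) lies 2 mm behind it; z points along the fingers, y is the direction in which the jaws open and shut (so a half turn about z gives the same grasp; the last joint's range is limited). The gripper opens to 94 mm and grips with 3 to 60 N. Pads are 16 mm wide; open, the fingers measure 119 mm over their backs; the gripper's body (75 mm by 177 mm) begins 78 mm behind the grasp point.
Start: joints at [-1.427, 0.276, 1.505, -0, 1.361, -0.121], TCP at [0.15, -0.555, 0.222] pointing down, gripper open.
Joint ranges: [-2.89, 2.89], [-0.75, 2.08], [0.22, 2.7], [-1.18, 4.32], [0.11, 2.71], [-2.7, 2.7]. Speed limits (rad/s): [2.57, 2.57, 3.14, 3.14, 3.14, 3.14].

## Interface

Orientations are given as a unit quaternion [x, y, z, w].
In Python, from plant import sensors, cams, order gives the robot as it stands.
- The arm moves only by the tool drive_tool, never from a script. Its argument "moves" is a list that holds one entry, the list of rows, each a list of 7 numbers: the shift along the world's x, y, z in cm, then the turn, a rotation vector about the world's x, y, z in rad, then the closure, from 0 (fully open) to 1 (shut). In form: [[[tx, ty, tz, ax, ay, az, gripper], ...]]. A call has 1 to 12 rows; each row shifts and turns the commanded pose from where the row before left it; what a row does not reach is not made up. A row lasts 1/12 s, in which the tool goes at most 41.7 mm and 7.16 degrees, less where a joint would pass 70% of its speed; a pose out of reach is approached as far as the arm can. A call is refused whole if a number of a shift passes 4.17 or a number of a turn 0.125, either way. A call with a gripper value outside its range is refused whole. The fingers move at their own pace and stop on an object; "grip_force" is the grip in N (left out, the last holds). Time passes only in rows, so rows that do not move let the fingers close. It gives the time, the measured TCP pose, the force and the opening at its end, in the units of the state.
- sensors.observe(): the state, without advancing time (a new reading comes with each control period).
- cams.snapshot(name): name is "side" or "top" or "wrist"; returns the picture (420x560x3 uint8, blue, green, red); there is no depth.
- cams.camera_model(name): a dict with "fx", "fy", "cx", "cy" (pixels), "R" (3x3) and "t" (3): a world point X has camera coordinates R X + t. Camera axes: x right, y down, z forward; pixel columns grow to the right and rows downward; lengths in m; the calibration is good to about 2 mm. The wrist camera is an equidistant fisheye: a pixel r from the principal point sees the ray r / f radians off the axis. A picture is of the moment at which its call begins: read the wrist's pose just before it. camera_model takes no time and is no camera call; for the wrist camera it gives the pose at the moment of the call.
- order.hand_in(): hands the job in, once; it reports no verdict.
The state is a dict: "time_s": time; "joint_positions": joint angles; "joint_vel": joint speeds; "joint_torque": joint torques, N m; "eef_pos": TCP position; "orientation": TCP orientation; "contact_force": force on the tool from outside, world axes, zero at the start; "moment": the same for the moment, N m; "gripper_width": finger opening in m.
Only numpy, scipy, OpenCV 4.12 (cv2) and the standard library are available. Lean on these libraries where they do the work, as an engineer would, in place of code of your own. Each camera call takes 0.05 s, during which the arm holds its last target.

## Working session

There is one attempt and no reset: what is moved stays moved. The work goes in short steps, Python scripts to look and compute and a tool call to move; the robot and the scene stay as the last step left them, time stands still between calls to the robot, and variables do not carry over. Pictures are saved under pics/ and viewed, and the job is handed in when it is done.

Besides the shell and the picture viewer there is one more tool, called as name(argument=value, ...), one argument or row to a line, values as JSON. drive_tool: Moves the arm, as the interface text tells. Its arguments: {"type":"object","properties":{"moves":{"type":"array"},"grip_force":{"type":"number"}},"required":["moves"]}

```bash
mkdir -p pics; python3 - <<'E'
from plant import sensors,cams,order
import cv2
s=sensors.observe();print(s)
for n in ["side","top"]:
    cv2.imwrite(f"pics/{n}0.png",cams.snapshot(n)); print(n,cams.camera_model(n))
E
```

```text
{'time_s': 0.0, 'joint_positions': array([-1.42699608e+00,  2.76591142e-01,  1.50607878e+00, -5.28941102e-05,
        1.36065873e+00, -1.20969719e-01]), 'joint_vel': array([-0.00020673, -0.00166594, -0.00140113, -0.00018322, -0.0002364 ,
       -0.00074458]), 'joint_torque': array([ 1.52867237e-04, -4.04587412e+01, -2.37231338e+01,  6.99006650e-02,
        3.45857337e-02, -1.48832805e-04]), 'eef_pos': array([ 0.15039023, -0.55446222,  0.22162855]), 'orientation': array([ 9.91248794e-01,  1.32004071e-01, -3.57670319e-05, -8.67648437e-04]), 'contact_force': array([-0.76558148, -0.04201667, -0.0260466 ]), 'moment': array([-0.07230162, -0.01905328, -0.03577614]), 'gripper_width': 0.09379541076649368}
side {'fx': 460.6787006909126, 'fy': 460.6787006909126, 'cx': 283.19699437756026, 'cy': 204.67016018811546, 'R': array([[-6.86376877e-01, -7.27246027e-01, -9.08862003e-06],
       [-4.39651825e-01,  4.14954603e-01, -7.96566978e-01],
       [ 5.79303941e-01, -5.46741158e-01, -6.04550287e-01]]), 't': array([0.27559807, 0.29724436, 0.71380178])}
top {'fx': 503.4957734651372, 'fy': 503.4957734651372, 'cx': 282.2031032345086, 'cy': 207.4797291964566, 'R': array([[ 0.02582415, -0.99941062, -0.02261705],
       [-0.99163419, -0.0227478 , -0.12705972],
       [ 0.12647035,  0.02570905, -0.99163718]]), 't': array([-0.06843892,  0.47389692,  1.14100071])}
```

View pics/side0.png

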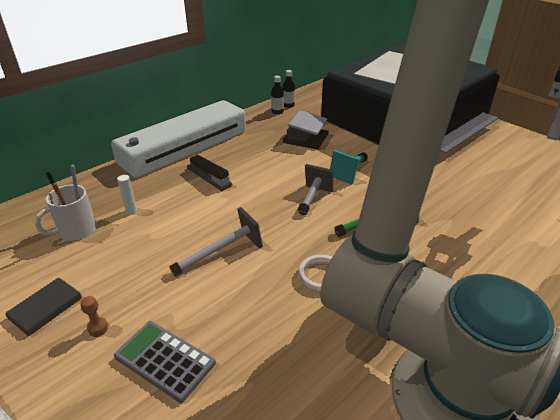

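View pics/top0.png

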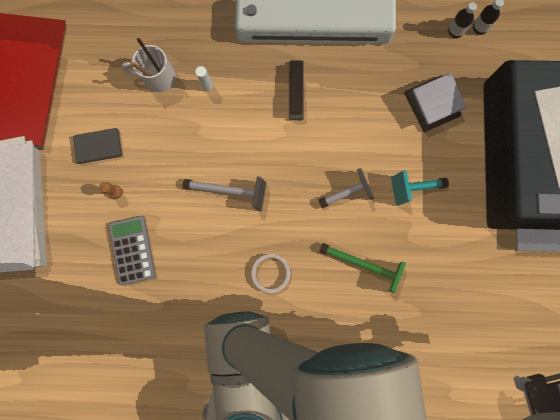

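The tall steel post has its foot at about (260,193) and its head at (187,184) in the top view. In the side view the foot is at (250,228) and the head at (177,268). The short post is at top (345,190), with turquoise and green look-alikes nearby. Next I'll enlarge the crops.

```bash
python3 - <<'E'
import cv2
a=cv2.imread("pics/side0.png")[195:285,160:275];b=cv2.imread("pics/top0.png")[165:220,175:275]
cv2.imwrite("pics/side0c.png",cv2.resize(a,None,fx=6,fy=6,interpolation=cv2.INTER_CUBIC))
cv2.imwrite("pics/top0c.png",cv2.resize(b,None,fx=8,fy=8,interpolation=cv2.INTER_CUBIC))
E
```

```text
(no output)
```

View pics/side0c.png

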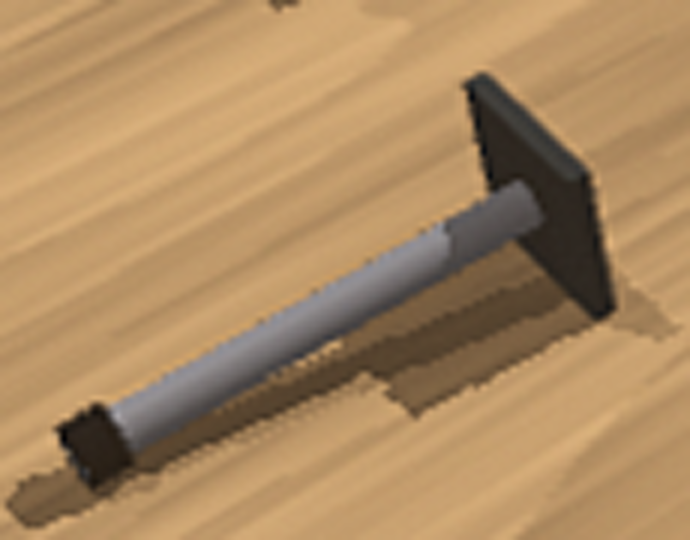

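View pics/top0c.png

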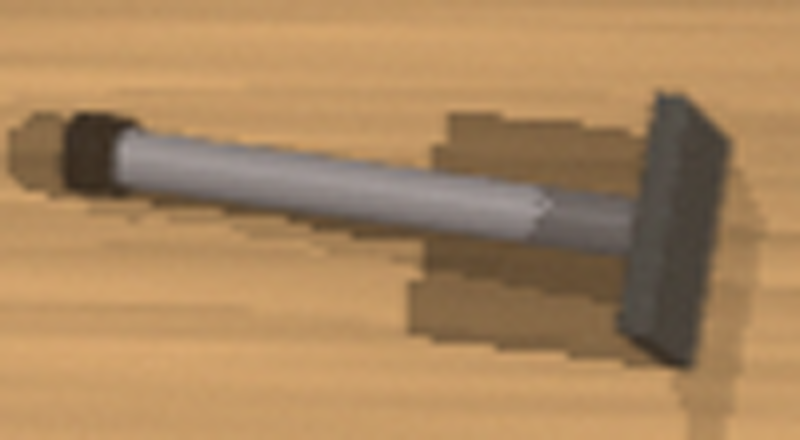

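```bash
cat >h.py <<'E'
import numpy as np,cv2
from plant import cams
def P(n):
    m=cams.camera_model(n);K=np.array([[m['fx'],0,m['cx']],[0,m['fy'],m['cy']],[0,0,1]])
    return K@np.c_[m['R'],m['t']]
def tri(s,t):
    X=cv2.triangulatePoints(P('side'),P('top'),np.array(s,float).reshape(2,1),np.array(t,float).reshape(2,1))
    return (X[:3]/X[3]).ravel()
def proj(n,X):
    p=P(n)@np.append(X,1);return p[:2]/p[2]
E
python3 - <<'E'
from h import *
c=lambda x,y:(160+x/6-.4,195+y/6-.4)
d=lambda x,y:(175+x/8-.4,165+y/8-.4)
pts={'headj':(c(123,428),d(122,158)),'footj':(c(531,205),d(632,223)),
'topcorner_near_far':(c(583,180),d(622,325)),'topcorner2':(c(483,72),d(660,93))}
R={}
for k,(s,t) in pts.items():
    X=tri(s,t);R[k]=X;print(k,X.round(4),(proj('side',X)-s).round(2),(proj('top',X)-t).round(2))
a,b=R['headj'],R['footj'];u=(a-b);print(np.linalg.norm(u));u/=np.linalg.norm(u)
print('u',u,np.degrees(np.arcsin(u[2])),'az',np.degrees(np.arctan2(u[1],u[0])))
print('neck',(a-.034*u).round(4),'orig',(b-.01*u).round(4))
e=R['topcorner_near_far']-R['topcorner2'];print('edge',np.linalg.norm(e),np.degrees(np.arctan2(e[1],e[0])))
E
```

```text
headj [0.5277 0.1646 0.0139] [-0.1  -0.02] [0.05 0.05]
footj [0.5064 0.0085 0.0343] [-1.57 -0.26] [0.82 0.9 ]
topcorner_near_far [0.4734 0.0088 0.0655] [-0.78 -0.12] [0.4  0.44]
topcorner2 [ 5.389e-01 -5.000e-04  7.070e-02] [-0.92 -0.15] [0.5  0.54]
0.158892147495585
u [ 0.13428405  0.9825979  -0.12833226] -7.373230649278668 az 82.21803689277091
neck [0.5232 0.1312 0.0183] orig [ 0.505  -0.0013  0.0356]
edge 0.06635997552991627 171.96562400080788
```

drive_tool(
  moves=[
    [[1.625, 3.183, 0.2, 0, 0, 0.0972, 0], [1.625, 3.183, 0.2, 0, 0, 0.0972, 0], [1.625, 3.183, 0.2, 0, 0, 0.0972, 0], [1.625, 3.183, 0.2, 0, 0, 0.0972, 0], [1.625, 3.183, 0.2, 0, 0, 0.0972, 0], [1.625, 3.183, 0.2, 0, 0, 0.0972, 0], [1.625, 3.183, 0.2, 0, 0, 0.0972, 0], [1.625, 3.183, 0.2, 0, 0, 0.0972, 0], [1.625, 3.183, 0.2, 0, 0, 0.0972, 0], [1.625, 3.183, 0.2, 0, 0, 0.0972, 0], [1.625, 3.183, 0.2, 0, 0, 0.0972, 0], [1.625, 3.183, 0.2, 0, 0, 0.0972, 0]],
  ],
  grip_force=25,
)

```text
time_s: 1.1
eef_pos: [0.3456, -0.1712, 0.2464]
orientation: [0.753, 0.658, 0.0, -0.0]
contact_force: [0.8, -0.2, -0.4]
gripper_width: 0.0944
```

drive_tool(
  moves=[
    [[1.625, 3.183, 0, -0.065, 0.009, 0, 0], [1.625, 3.183, 0, -0.065, 0.009, 0, 0], [1.625, 3.183, 0, -0.065, 0.009, 0, 0], [1.625, 3.183, 0, -0.065, 0.009, 0, 0], [1.625, 3.183, 0, -0.065, 0.009, 0, 0], [1.625, 3.183, 0, -0.065, 0.009, 0, 0], [1.625, 3.183, 0, -0.065, 0.009, 0, 0], [1.625, 3.183, 0, -0.065, 0.009, 0, 0], [1.625, 3.183, 0, -0.065, 0.009, 0, 0], [1.625, 3.183, 0, -0.065, 0.009, 0, 0], [1.625, 3.183, 0, -0.065, 0.009, 0, 0], [1.625, 3.183, 0, -0.065, 0.009, 0, 0]],
  ],
)

```text
time_s: 2.1
eef_pos: [0.5398, 0.2089, 0.246]
orientation: [0.697, 0.606, -0.289, 0.252]
contact_force: [0.5, -0.6, 0.7]
gripper_width: 0.0941
```

```bash
cat >>h.py <<'E'
from plant import sensors
from scipy.spatial.transform import Rotation as Ro
def st():
    s=sensors.observe();R=Ro.from_quat(s['orientation']).as_matrix()
    print(s['time_s'],'p',s['eef_pos'].round(4),'F',s['contact_force'].round(1),'w',s['gripper_width'].round(4),'j',s['joint_positions'].round(2))
    print('ty',R[:,1].round(3),'tz',R[:,2].round(3))
    return s,R
E
python3 - <<'E'
from h import *
s,R=st()
m=cams.camera_model('wrist');print(m)
cv2.imwrite('pics/w1.png',cams.snapshot('wrist'))
E
```

```text
Traceback (most recent call last):
  File "h.py", line 15, in st
    print(s['time_s'],'p',s['eef_pos'].round(4),'F',s['contact_force'].round(1),'w',s['gripper_width'].round(4),'j',s['joint_positions'].round(2))
                                                                                    ^^^^^^^^^^^^^^^^^^^^^^^^
AttributeError: 'float' object has no attribute 'round'
```

```bash
sed -i "s/s\['gripper_width'\].round(4)/round(s['gripper_width'],4)/" h.py
python3 - <<'E'
from h import *
s,R=st()
m=cams.camera_model('wrist');print(m)
cv2.imwrite('pics/w1.png',cams.snapshot('wrist'))
def wp(X):
    c=m['R']@X+m['t'];th=np.arctan2(np.hypot(c[0],c[1]),c[2]);n=c[:2]/np.hypot(c[0],c[1]);return np.array([m['cx'],m['cy']])+m['fx']*th*n
for X in ([.5232,.1312,.0183],[.5277,.1646,.0139],[.5064,.0085,.0343],[.4734,.0088,.0655],[.5389,-.0005,.0707]): print(wp(np.array(X)).round(1))
E
```

```text
2.1 p [0.5398 0.2089 0.246 ] F [ 0.5 -0.6  0.7] w 0.0941 j [ 0.59  0.58  1.22 -0.59  1.87  0.71]
ty [ 0.99  -0.138  0.001] tz [-0.097 -0.701 -0.706]
{'fx': 325.19226210127806, 'fy': 325.19226210127806, 'cx': 277.4900947100815, 'cy': 207.42614795476274, 'R': array([[ 9.90369030e-01, -1.38451417e-01,  6.23916954e-04],
       [-6.94495845e-02, -4.92877442e-01,  8.67322652e-01],
       [-1.19774536e-01, -8.59012824e-01, -4.97745948e-01]]), 't': array([-0.50532623, -0.04198926,  0.54175767])}
[272.8  96.3]
[272.4  70.7]
[274.  170.8]
[250.  191.1]
[298.4 194.3]
```

View pics/w1.png

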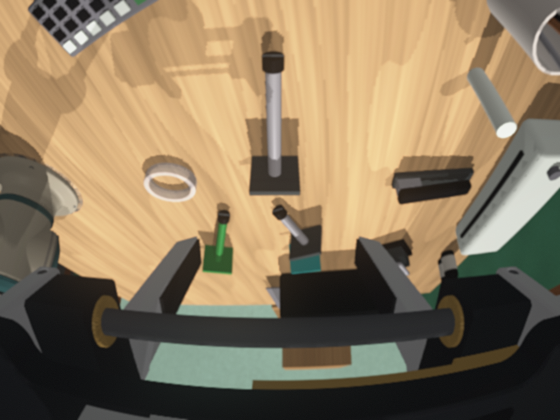

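The wrist view confirms the fix: the head/rod joint is near (272,71), and the foot corners are near (250,193) and (299,193). All are within about 2 px of the projected points. Next I'll descend.

drive_tool(
  moves=[
    [[-0.13, -0.2, -2.7, 0, 0, 0, 0], [-0.13, -0.2, -2.7, 0, 0, 0, 0], [-0.13, -0.2, -2.7, 0, 0, 0, 0], [-0.13, -0.2, -2.7, 0, 0, 0, 0], [-0.13, -0.2, -2.7, 0, 0, 0, 0], [-0.13, -0.2, -2.6, 0, 0, 0, 0], [-0.21, -1.6, -1.6, 0, 0, 0, 0], [-0.21, -1.6, -1.6, 0, 0, 0, 0], [-0.2, -1.5, -1.6, 0, 0, 0, 0], [-0.1, -0.8, -0.8, 0, 0, 0, 0], [-0.1, -0.8, -0.8, 0, 0, 0, 0], [0, 0, 0, 0, 0, 0, 0]],
  ],
)

```text
time_s: 3.15
eef_pos: [0.5224, 0.1303, 0.0204]
orientation: [0.697, 0.606, -0.289, 0.25]
contact_force: [-0.0, -1.0, 0.3]
gripper_width: 0.0941
```

```bash
python3 - <<'E'
from h import *
s,R=st()
a=cams.snapshot('wrist');b=cams.snapshot('side')[180:320,120:290];t=cams.snapshot('top')
cv2.imwrite('pics/w2.png',a);cv2.imwrite('pics/s2.png',cv2.resize(b,None,fx=4,fy=4,interpolation=cv2.INTER_CUBIC))
E
```

```text
3.15 p [0.5224 0.1303 0.0204] F [-0.  -1.   0.3] w 0.0941 j [ 0.51  0.71  1.6  -0.61  1.41  0.93]
ty [ 0.99  -0.14  -0.002] tz [-0.1   -0.7   -0.708]
```

View pics/w2.png

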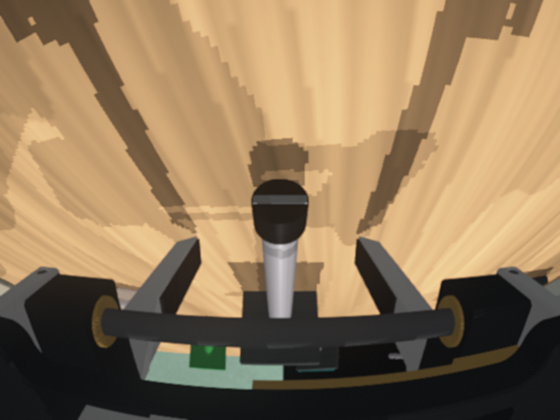

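View pics/s2.png

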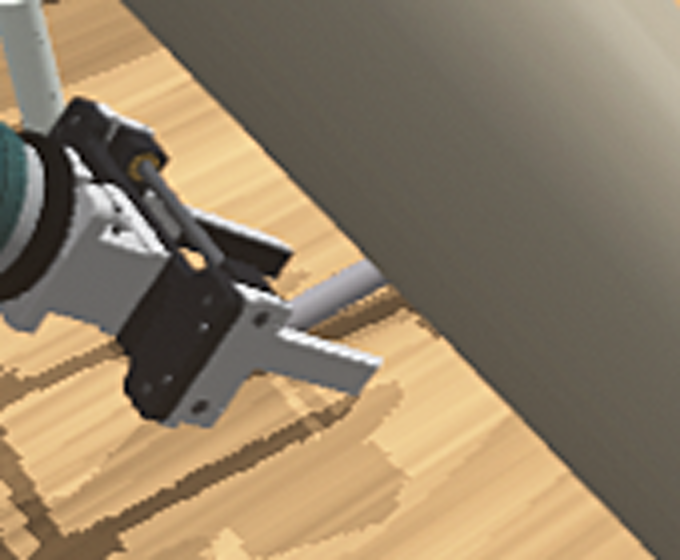

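The rod is centred between the jaws, with its axis at column 279 and the mid-jaw at about 278. The fingertips clear the desk. Closing now.

drive_tool(
  moves=[
    [[0, 0, 0, 0, 0, 0, 0.5], [0, 0, 0, 0, 0, 0, 0.7], [0, 0, 0, 0, 0, 0, 1], [0, 0, 0, 0, 0, 0, 1], [0, 0, 0, 0, 0, 0, 1], [0, 0, 0, 0, 0, 0, 1], [0, 0, 0, 0, 0, 0, 1], [0, 0, 0, 0, 0, 0, 1]],
  ],
  grip_force=25,
)

```text
time_s: 3.97
eef_pos: [0.5234, 0.1318, 0.0214]
orientation: [0.698, 0.606, -0.288, 0.251]
contact_force: [0.1, 0.4, -0.9]
gripper_width: 0.0437
```

```bash
cat > traj.py <<'E'
from h import *
s,R=st()
p=s['eef_pos'];az=np.radians(82.1);uh=np.array([np.cos(az),np.sin(az),0]);z=np.array([0,0,1.]);h=np.cross(uh,z)
neck=np.array([.5232,.1312]);o=neck-.139*uh[:2]+0.0021*0*uh[:2]
# 2D (s,z): origin s=0 ; neck at s=.139
sT=(p[:2]-o)@uh[:2];q=np.array([sT,p[2]])
print('s_tcp',sT,'z',p[2],'origin',o, 'h',h)
rot=lambda v,a:np.array([v[0]*np.cos(a)-v[1]*np.sin(a),v[0]*np.sin(a)+v[1]*np.cos(a)])
a1=np.radians(7);pv1=np.array([.0057,0.]);pv2=pv1-[.010,0]
def pos(a):
    if a<=a1: return pv1+rot(q-pv1,a)
    return pv2+rot(pv1+rot(q-pv1,a1)-pv2,a-a1)
N=34;A=np.radians(97)
# smooth profile
k=np.linspace(0,1,N+1);f=np.minimum(1,k);
pr=q
for i in range(1,N+1):
    a=A*k[i];P1=pos(a);d=P1-pr;pr=P1
    t=d[0]*uh*100;print(i,round(np.degrees(a),1),[round(t[0],2),round(t[1],2),round(d[1]*100,2)],[*( A/N*h).round(4)])
E
python3 traj.py
```

```text
3.9667 p [0.5234 0.1318 0.0214] F [ 0.1  0.4 -0.9] w 0.0437 j [ 0.51  0.71  1.6  -0.61  1.41  0.93]
ty [ 0.99  -0.139  0.001] tz [-0.097 -0.699 -0.709]
s_tcp 0.13960899524627932 z 0.021440726702292155 origin [ 0.50409521 -0.00648082] h [ 0.99050946 -0.13744455  0.        ]
1 2.9 [np.float64(-0.02), np.float64(-0.12), np.float64(0.66)] [np.float64(0.0493), np.float64(-0.0068), np.float64(0.0)]
2 5.7 [np.float64(-0.02), np.float64(-0.15), np.float64(0.66)] [np.float64(0.0493), np.float64(-0.0068), np.float64(0.0)]
3 8.6 [np.float64(-0.03), np.float64(-0.19), np.float64(0.68)] [np.float64(0.0493), np.float64(-0.0068), np.float64(0.0)]
4 11.4 [np.float64(-0.03), np.float64(-0.22), np.float64(0.69)] [np.float64(0.0493), np.float64(-0.0068), np.float64(0.0)]
5 14.3 [np.float64(-0.04), np.float64(-0.25), np.float64(0.68)] [np.float64(0.0493), np.float64(-0.0068), np.float64(0.0)]
6 17.1 [np.float64(-0.04), np.float64(-0.29), np.float64(0.66)] [np.float64(0.0493), np.float64(-0.0068), np.float64(0.0)]
7 20.0 [np.float64(-0.04), np.float64(-0.32), np.float64(0.65)] [np.float64(0.0493), np.flo
[... 2666 characters left out ...]
0.72), np.float64(0.01)] [np.float64(0.0493), np.float64(-0.0068), np.float64(0.0)]
30 85.6 [np.float64(-0.1), np.float64(-0.72), np.float64(-0.03)] [np.float64(0.0493), np.float64(-0.0068), np.float64(0.0)]
31 88.4 [np.float64(-0.1), np.float64(-0.71), np.float64(-0.06)] [np.float64(0.0493), np.float64(-0.0068), np.float64(0.0)]
32 91.3 [np.float64(-0.1), np.float64(-0.71), np.float64(-0.1)] [np.float64(0.0493), np.float64(-0.0068), np.float64(0.0)]
33 94.1 [np.float64(-0.1), np.float64(-0.7), np.float64(-0.13)] [np.float64(0.0493), np.float64(-0.0068), np.float64(0.0)]
34 97.0 [np.float64(-0.1), np.float64(-0.7), np.float64(-0.17)] [np.float64(0.0493), np.float64(-0.0068), np.float64(0.0)]
```

Fingers are still closing (width 44 mm), so I'll keep closing.

drive_tool(
  moves=[
    [[0, 0, 0, 0, 0, 0, 1], [0, 0, 0, 0, 0, 0, 1], [0, 0, 0, 0, 0, 0, 1], [0, 0, 0, 0, 0, 0, 1], [0, 0, 0, 0, 0, 0, 1], [0, 0, 0, 0, 0, 0, 1], [0, 0, 0, 0, 0, 0, 1], [0, 0, 0, 0, 0, 0, 1], [0, 0, 0, 0, 0, 0, 1]],
  ],
)

```text
time_s: 4.72
eef_pos: [0.5235, 0.1317, 0.0214]
orientation: [0.698, 0.606, -0.288, 0.251]
contact_force: [1.0, -0.3, 0.2]
gripper_width: 0.0173
```

Gripped: the width is 17 mm on an 18 mm rod. Now I'll start the tip-up along the arc.

drive_tool(
  moves=[
    [[-0.02, -0.12, 0.66, 0.0493, -0.0068, 0, 1], [-0.02, -0.15, 0.66, 0.0493, -0.0068, 0, 1], [-0.03, -0.19, 0.68, 0.0493, -0.0068, 0, 1], [-0.03, -0.22, 0.69, 0.0493, -0.0068, 0, 1], [-0.04, -0.25, 0.68, 0.0493, -0.0068, 0, 1], [-0.04, -0.29, 0.66, 0.0493, -0.0068, 0, 1], [-0.04, -0.32, 0.65, 0.0493, -0.0068, 0, 1], [-0.05, -0.35, 0.63, 0.0493, -0.0068, 0, 1], [-0.05, -0.38, 0.61, 0.0493, -0.0068, 0, 1], [-0.06, -0.41, 0.59, 0.0493, -0.0068, 0, 1], [-0.06, -0.44, 0.57, 0.0493, -0.0068, 0, 1]],
  ],
)

```text
time_s: 5.63
eef_pos: [0.5188, 0.1002, 0.0925]
orientation: [0.749, 0.652, -0.088, 0.076]
contact_force: [1.6, -2.1, -2.4]
gripper_width: 0.0173
```

```bash
python3 - <<'E'
from h import *
s,R=st()
b=cams.snapshot('side')[140:320,120:320];t=cams.snapshot('top')[120:280,120:300]
cv2.imwrite('pics/t3.png',cv2.resize(t,None,fx=4,fy=3.7));cv2.imwrite('pics/s3.png',cv2.resize(b,None,fx=3,fy=3,interpolation=cv2.INTER_CUBIC))
E
```

```text
5.6333 p [0.5188 0.1002 0.0925] F [ 1.6 -2.1 -2.4] w 0.0173 j [ 0.21  0.37  1.74 -0.24  1.13  0.47]
ty [ 0.99  -0.139 -0.   ] tz [-0.032 -0.229 -0.973]
```

View pics/s3.png

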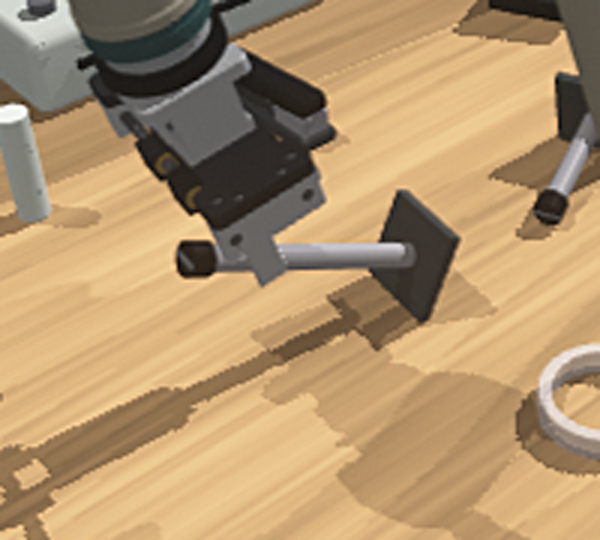

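View pics/t3.png

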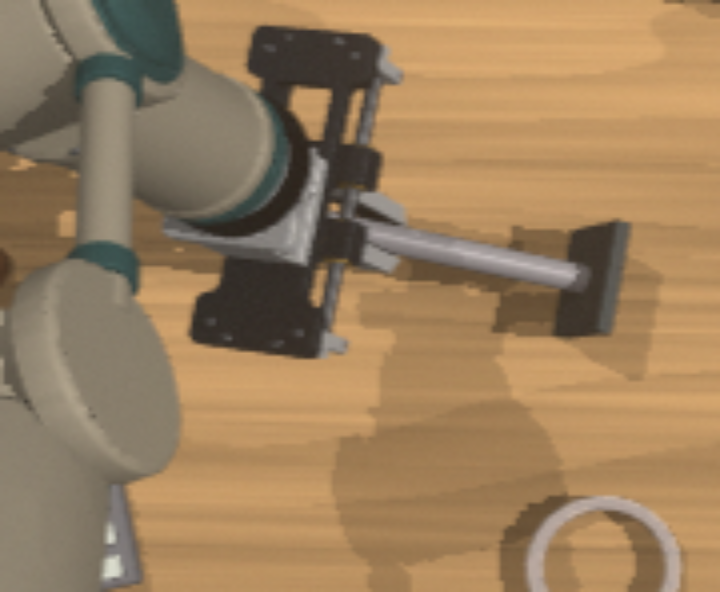

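```bash
python3 - <<'E'
from h import *
s,R=st()
az=np.radians(82.1);uh=np.array([np.cos(az),np.sin(az),0]);z=np.array([0,0,1.]);h=np.cross(uh,z)
tz=R[:,2]; a=np.arctan2(tz@uh,-tz@z); 
a0=np.arctan2(-.708*0-.7057,.709); th=np.radians(-7)+(a-a0)
u=np.cos(th)*uh+np.sin(th)*z; e=-np.cos(th)*z+np.sin(th)*uh  # toward pivot edge
print('elev',np.degrees(th))
neck=s['eef_pos']+.002*tz
for L in (.138,.14,.142):
    o=neck-L*u; pv=o+.035*e
    print(L,'o',o.round(4),'pivot',pv.round(4))
    for w in(-1,1): 
        c=pv+w*.035*h; print('  low corner',w,proj('side',c).round(1),proj('top',c).round(1))
print((np.array(proj('side',c))-[120,140])*3)
E
```

```text
5.7333 p [0.5191 0.099  0.0936] F [ 0.9 -1.3 -2.3] w 0.0176 j [ 0.21  0.37  1.74 -0.24  1.13  0.47]
ty [ 0.99  -0.142  0.002] tz [-0.031 -0.23  -0.973]
elev 24.417680696666004
0.138 o [ 0.5018 -0.0259  0.0346] pivot [ 0.5038 -0.0116  0.0027]
  low corner -1 [263.9 244.8] [261.3 211.1]
  low corner 1 [246.6 227.7] [266.3 182.4]
0.14 o [ 0.5015 -0.0277  0.0338] pivot [ 0.5035 -0.0134  0.0019]
  low corner -1 [264.6 244.8] [262.1 211.2]
  low corner 1 [247.3 227.6] [267.  182.6]
0.142 o [ 0.5013 -0.0295  0.0329] pivot [ 0.5033 -0.0152  0.0011]
  low corner -1 [265.3 244.7] [262.9 211.4]
  low corner 1 [248.  227.6] [267.8 182.8]
[384.09938439 262.84556726]
```

```bash
python3 - <<'E'
from h import *
b=cams.snapshot('side')[190:265,205:300]
cv2.imwrite('pics/s3z.png',cv2.resize(b,None,fx=8,fy=8,interpolation=cv2.INTER_CUBIC))
E
```

```text
(no output)
```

View pics/s3z.png

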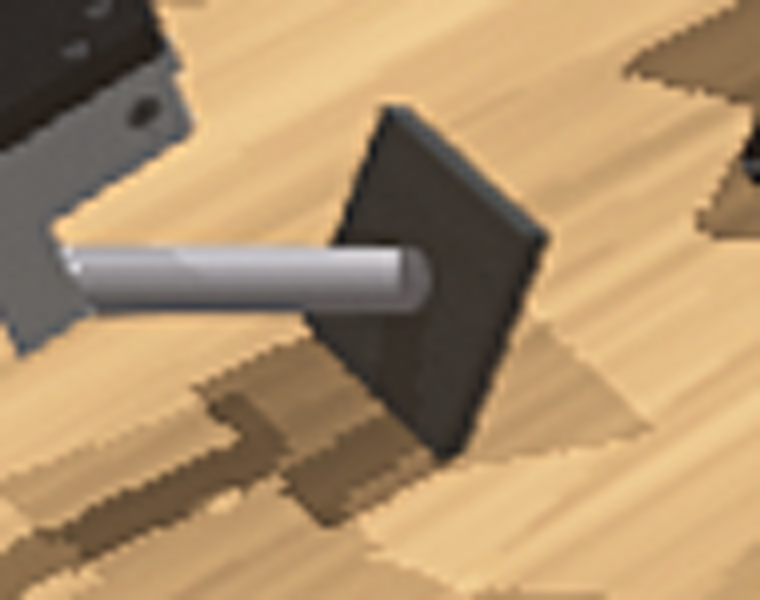

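Both shadows of the foot's lower corner, near crop (450,460), meet at that corner. The tool carries only about 2.3 N, so the foot is on the desk. I'll continue with a slight downward bias.

drive_tool(
  moves=[
    [[-0.06, -0.47, 0.5, 0.0493, -0.0068, 0, 1], [-0.07, -0.49, 0.5, 0.0493, -0.0068, 0, 1], [-0.07, -0.52, 0.48, 0.0493, -0.0068, 0, 1], [-0.08, -0.54, 0.46, 0.0493, -0.0068, 0, 1], [-0.08, -0.57, 0.44, 0.0493, -0.0068, 0, 1], [-0.08, -0.59, 0.41, 0.0493, -0.0068, 0, 1], [-0.08, -0.61, 0.38, 0.0493, -0.0068, 0, 1], [-0.09, -0.63, 0.35, 0.0493, -0.0068, 0, 1], [-0.09, -0.64, 0.32, 0.0493, -0.0068, 0, 1], [-0.09, -0.66, 0.29, 0.0493, -0.0068, 0, 1], [-0.09, -0.67, 0.26, 0.0493, -0.0068, 0, 1], [-0.09, -0.68, 0.22, 0.0493, -0.0068, 0, 1]],
  ],
)

```text
time_s: 6.78
eef_pos: [0.5092, 0.03, 0.1377]
orientation: [0.742, 0.646, 0.135, -0.12]
contact_force: [1.0, -1.6, -4.2]
gripper_width: 0.0171
```

```bash
cat >chk.py <<'E'
from h import *
import sys
s,R=st()
az=np.radians(82.1);uh=np.array([np.cos(az),np.sin(az),0]);z=np.array([0,0,1.]);h=np.cross(uh,z)
tz=R[:,2]; a=np.arctan2(tz@uh,-tz@z); 
a0=np.arctan2(-.7057,.709); th=np.radians(-7)+(a-a0)
u=np.cos(th)*uh+np.sin(th)*z; e=-np.cos(th)*z+np.sin(th)*uh
neck=s['eef_pos']+.002*tz;o=neck-.14*u; pv=o+.035*e
print('elev',np.degrees(th),'o',o.round(4),'pivot',pv.round(4),'torque',s['moment'].round(2))
b=cams.snapshot('side')[140:270,190:330]
cv2.imwrite(f'pics/{sys.argv[1]}.png',cv2.resize(b,None,fx=4.5,fy=4.5,interpolation=cv2.INTER_CUBIC))
t=cams.snapshot('top')[130:260,190:350]
cv2.imwrite(f'pics/{sys.argv[1]}t.png',cv2.resize(t,None,fx=4.5,fy=4.5,interpolation=cv2.INTER_CUBIC))
E
python3 chk.py s4
```

```text
6.7833 p [0.5092 0.03   0.1377] F [ 1.  -1.6 -4.2] w 0.0171 j [-0.34  0.26  1.83  0.39  1.17 -0.38]
ty [ 0.991 -0.137 -0.003] tz [ 0.046  0.352 -0.935]
elev 58.640183553240455 o [ 0.4993 -0.0414  0.0163] pivot [ 0.5034 -0.0118 -0.0019] torque [-0.52 -0.09 -0.04]
```

View pics/s4.png

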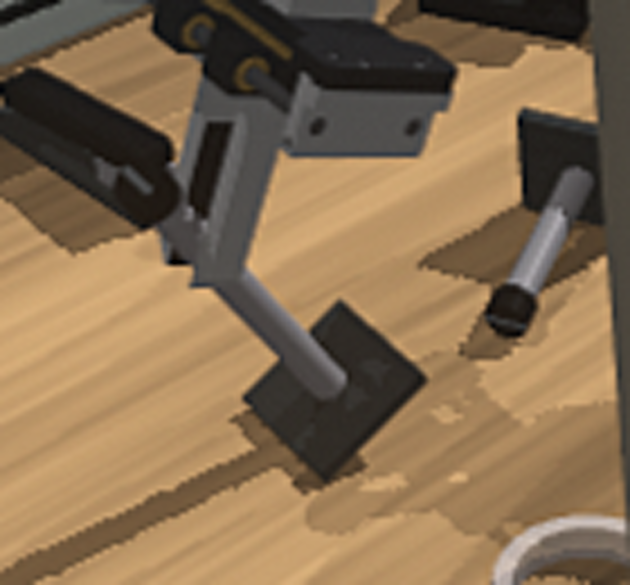

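drive_tool(
  moves=[
    [[-0.1, -0.69, 0.14, 0.0493, -0.0068, 0, 1], [-0.1, -0.7, 0.11, 0.0493, -0.0068, 0, 1], [-0.1, -0.71, 0.08, 0.0493, -0.0068, 0, 1], [-0.1, -0.71, 0.05, 0.0493, -0.0068, 0, 1], [-0.1, -0.71, 0.03, 0.0493, -0.0068, 0, 1], [-0.1, -0.72, 0.0, 0.0493, -0.0068, 0, 1]],
  ],
)

```text
time_s: 7.38
eef_pos: [0.503, -0.0113, 0.1421]
orientation: [0.713, 0.621, 0.243, -0.215]
contact_force: [0.2, 1.7, -2.9]
gripper_width: 0.0172
```

```bash
python3 chk.py s5
```

```text
7.3833 p [ 0.503  -0.0113  0.1421] F [ 0.2  1.7 -2.9] w 0.0172 j [-0.6   0.35  1.83  0.6   1.34 -0.72]
ty [ 0.991 -0.136 -0.005] tz [ 0.08   0.609 -0.789]
elev 75.7799048146082 o [ 0.4984 -0.0441  0.0048] pivot [ 0.5031 -0.0105 -0.0038] torque [-0.34 -0.11  0.  ]
```

View pics/s5.png

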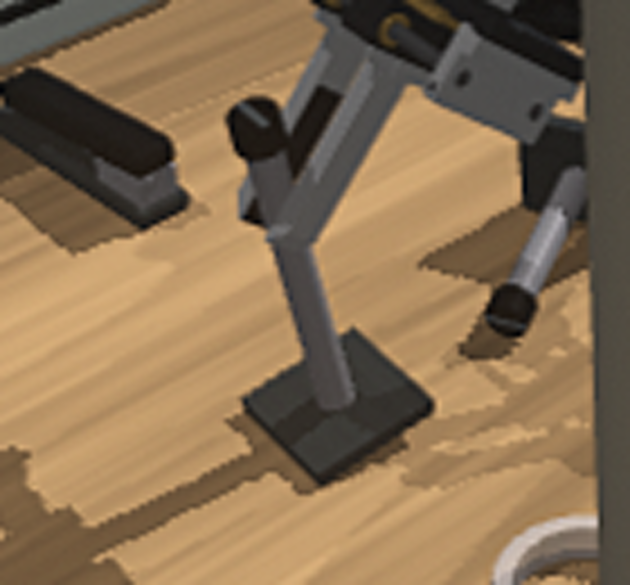

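View pics/s5t.png

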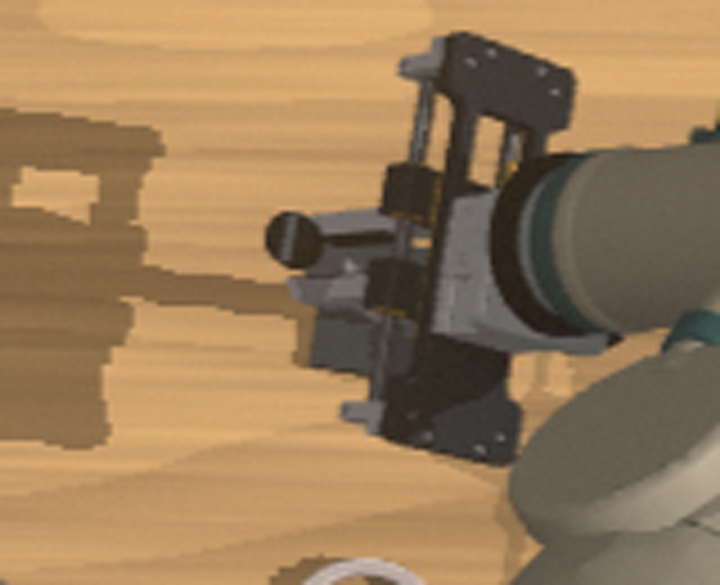

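The foot's near lower corner is still at crop (322,485), so the post is pivoting on its edge, at about 76° now. Finishing the last 14°.

drive_tool(
  moves=[
    [[-0.1, -0.72, -0.02, 0.0493, -0.0068, 0, 1], [-0.1, -0.71, -0.04, 0.0493, -0.0068, 0, 1], [-0.1, -0.71, -0.08, 0.0493, -0.0068, 0, 1], [-0.1, -0.7, -0.1, 0.0493, -0.0068, 0, 1], [-0.1, -0.7, -0.13, 0.0493, -0.0068, 0, 1], [0, 0, 0, 0, 0, 0, 1], [0, 0, 0, 0, 0, 0, 1]],
  ],
)

```text
time_s: 8.07
eef_pos: [0.4979, -0.0471, 0.1376]
orientation: [0.678, 0.59, 0.329, -0.29]
contact_force: [-0.6, 0.2, -2.0]
gripper_width: 0.0171
```

```bash
python3 chk.py s6
```

```text
8.0667 p [ 0.4979 -0.0471  0.1376] F [-0.6  0.2 -2. ] w 0.0171 j [-0.76  0.49  1.82  0.69  1.5  -0.91]
ty [ 0.991 -0.136 -0.006] tz [ 0.103  0.781 -0.615]
elev 89.88847378009507 o [ 0.4981 -0.0459 -0.0036] pivot [ 0.5029 -0.0112 -0.0037] torque [-0.5   0.08  0.11]
```

View pics/s6.png

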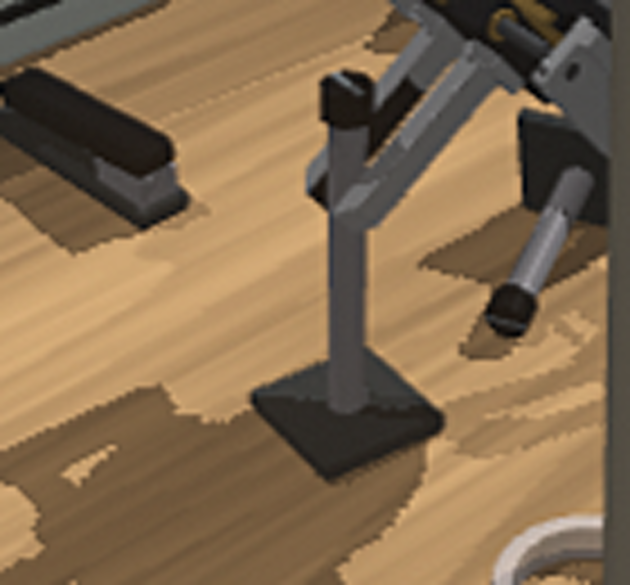

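View pics/s6t.png

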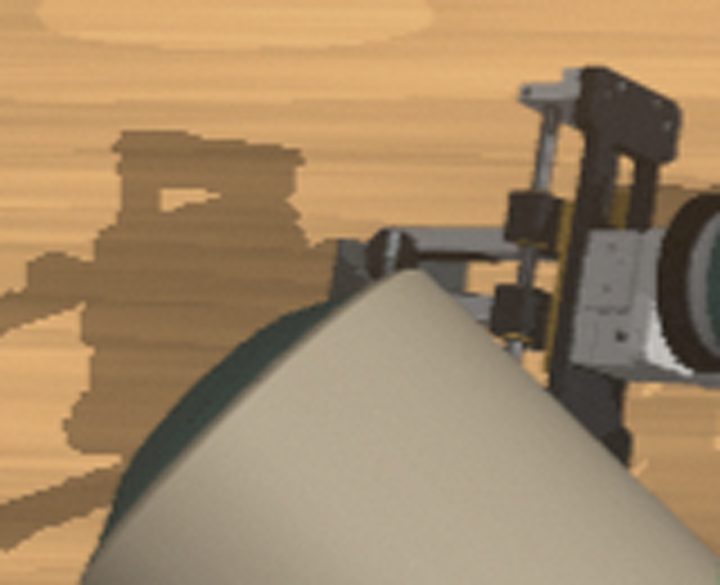

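The post looks upright. The tool still carries about 2 N and the near corner moved to (335,480), so it may be a hair off the desk. I'll lower gently until it sits.

drive_tool(
  moves=[
    [[0, 0, -0.08, 0, 0, 0, 1], [0, 0, -0.08, 0, 0, 0, 1], [0, 0, 0, 0, 0, 0, 1], [0, 0, 0, 0, 0, 0, 1]],
  ],
)

```text
time_s: 8.5
eef_pos: [0.4981, -0.0472, 0.1376]
orientation: [0.678, 0.59, 0.33, -0.289]
contact_force: [-1.7, 1.7, 0.7]
gripper_width: 0.0171
```

```bash
python3 - <<'E'
from h import *
st()
b=cams.snapshot('side')[205:255,235:300]
cv2.imwrite('pics/s7.png',cv2.resize(b,None,fx=11,fy=11,interpolation=cv2.INTER_CUBIC))
E
```

```text
8.5 p [ 0.4981 -0.0472  0.1376] F [-1.7  1.7  0.7] w 0.0171 j [-0.76  0.49  1.82  0.7   1.5  -0.92]
ty [ 0.991 -0.136 -0.003] tz [ 0.106  0.782 -0.614]
```

View pics/s7.png

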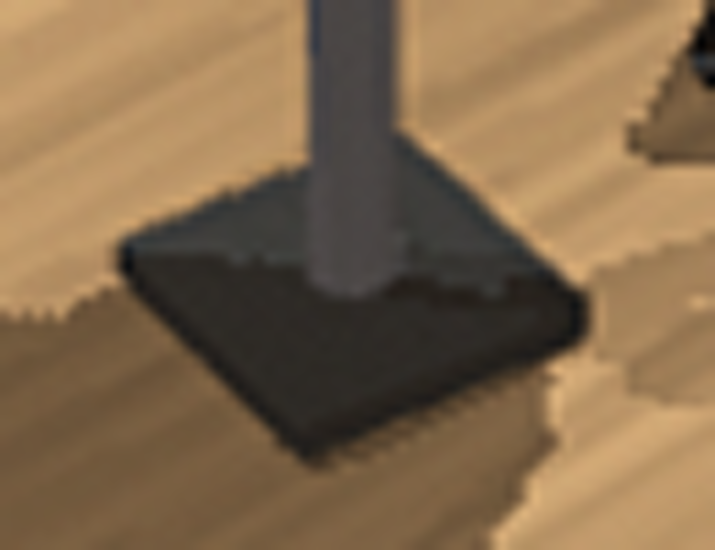

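Force is now about zero and the foot's lower outline meets the desk, with the near corner at about (263,247) in the full image. Releasing.

drive_tool(
  moves=[
    [[0, 0, 0, 0, 0, 0, 0.7], [0, 0, 0, 0, 0, 0, 0.6], [0, 0, 0, 0, 0, 0, 0.5], [0, 0, 0, 0, 0, 0, 0.5], [0, 0, 0, 0, 0, 0, 0.5], [0, 0, 0, 0, 0, 0, 0.5], [0, 0, 0, 0, 0, 0, 0.5]],
  ],
)

```text
time_s: 9.13
eef_pos: [0.4984, -0.0481, 0.1371]
orientation: [0.678, 0.59, 0.33, -0.289]
contact_force: [0.1, 0.2, 0.2]
gripper_width: 0.047
```

```bash
python3 chk.py s8
```

```text
9.1333 p [ 0.4984 -0.0481  0.1371] F [0.1 0.2 0.2] w 0.047 j [-0.76  0.49  1.82  0.7   1.5  -0.92]
ty [ 0.99  -0.138 -0.002] tz [ 0.107  0.782 -0.615]
elev 89.94032146079086 o [ 0.4986 -0.0467 -0.0041] pivot [ 0.5034 -0.012  -0.0042] torque [-0.39 -0.02  0.05]
```

View pics/s8.png

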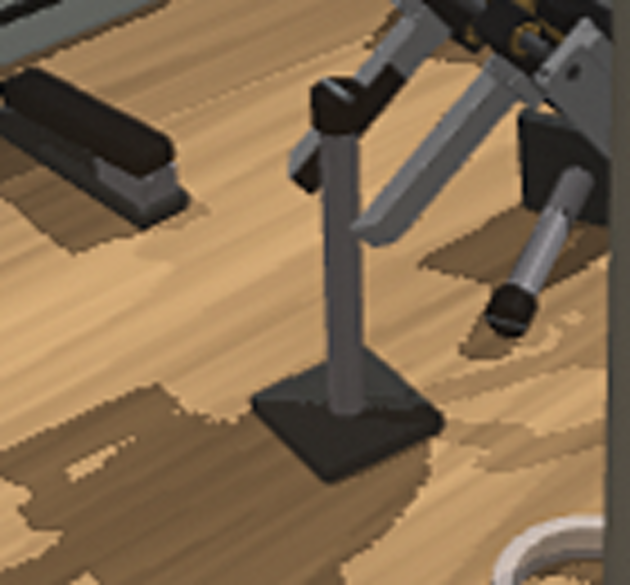

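```bash
python3 - <<'E'
from h import *
for o in ([.4985,-.0465,0],[.4985,-.042,0]):
    o=np.array(o)
    for zz in (.01,.19): print(zz,((proj('side',o+[0,0,zz])-[190,140])*4.5).round(0))
b=cams.snapshot('side')[145:260,235:300]
cv2.imwrite('pics/s9.png',cv2.resize(b,None,fx=5,fy=5,interpolation=cv2.INTER_CUBIC))
cv2.imwrite('pics/w9.png',cams.snapshot('wrist'))
E
```

```text
0.01 [353. 394.]
0.19 [345.  81.]
0.01 [346. 398.]
0.19 [337.  85.]
```

View pics/s9.png

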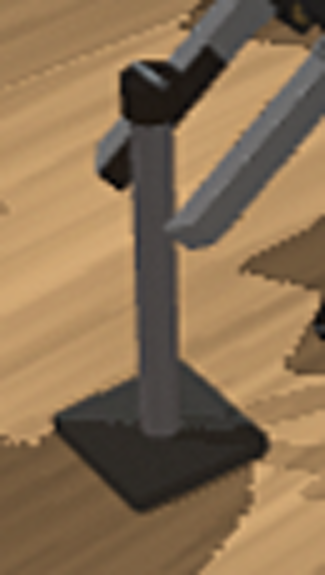

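View pics/w9.png

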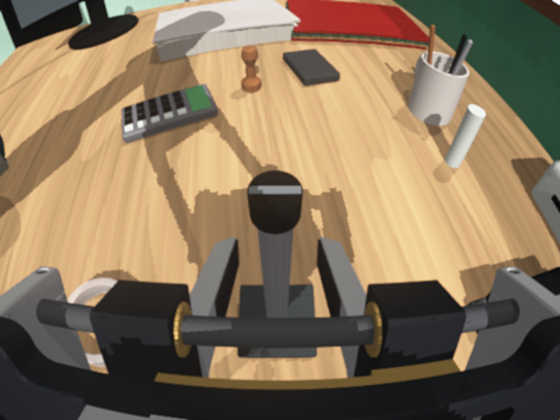

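With the fingers open the head is at about crop (337,85) and the foot joint at (347,400). That matches a vertical post at (0.4985, -0.042). In the wrist view the rod is centred and clear of both fingers, so I'll back out along the tool axis.

drive_tool(
  moves=[
    [[-0.08, -0.59, 0.46, 0, 0, 0, 0.5], [-0.16, -1.17, 0.92, 0, 0, 0, 0.5], [-0.16, -1.17, 0.92, 0, 0, 0, 0.5], [-0.16, -1.17, 0.92, 0, 0, 0, 0.5], [-0.16, -1.17, 0.92, 0, 0, 0, 0.5], [-0.16, -1.17, 0.92, 0, 0, 0, 0.5], [-0.1, -0.8, 1.5, 0, 0, 0, 0.5], [0, -0.5, 2, 0, 0, 0, 0.5], [0, -0.2, 2, 0, 0, 0, 0.5], [0, 0, 2, 0, 0, 0, 0.5], [0, 0, 1, 0, 0, 0, 0.5], [0, 0, 0, 0, 0, 0, 0.5]],
  ],
)

```text
time_s: 10.33
eef_pos: [0.489, -0.128, 0.2746]
orientation: [0.678, 0.591, 0.331, -0.287]
contact_force: [0.2, -0.8, -0.0]
gripper_width: 0.0471
```

```bash
python3 - <<'E'
from h import *
st()
cv2.imwrite('pics/s10.png',cams.snapshot('side'));cv2.imwrite('pics/t10.png',cams.snapshot('top'))
E
```

```text
10.3333 p [ 0.489  -0.128   0.2746] F [ 0.2 -0.8 -0. ] w 0.0471 j [-0.87  0.39  1.56  0.65  1.83 -0.77]
ty [ 0.991 -0.137  0.001] tz [ 0.109  0.78  -0.617]
```

View pics/s10.png

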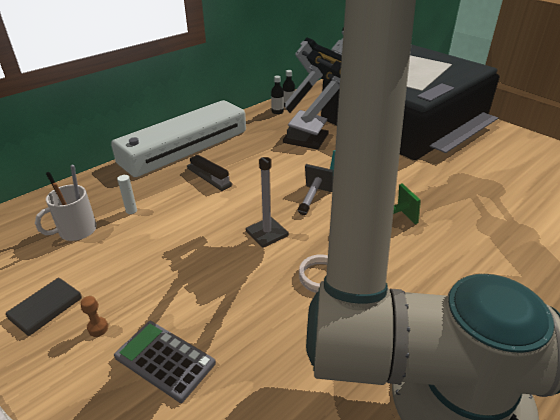

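View pics/t10.png

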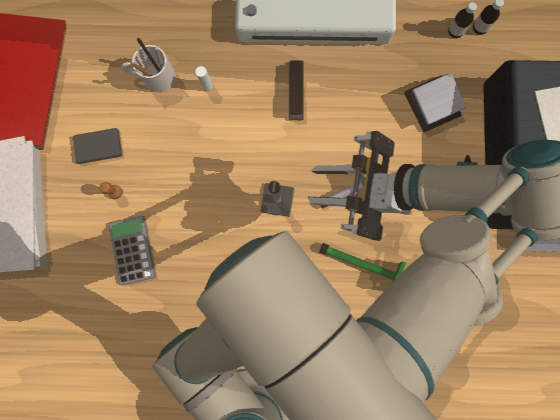

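The tall post stands alone: its head is at (265,161) and its foot at (267,233) in the side view. The short post's head is at (304,209), the same as at the start, and the gripper is well clear. Handing in.

```bash
python3 -c "
from plant import order
print(order.hand_in())"
```

```text
the job is handed in; nothing more can be done
None
```

The tall post is standing upright on its foot, about where it lay, and I have released it and handed the job in. I gripped it at the neck, tipped it up about its foot edge over an arc of about 97°, lowered it slightly until it sat on the desk, let go and backed the gripper away. The robot's clock read 10.3 s at the last reading, well under the 38 s limit.

**Final check:** The last pictures show the post standing alone, and while the open fingers were still around it, it matched a vertical post at about x 0.4985, y -0.042 m. In the side view the short post's head is where it was at the start (the arm hides it in the top view). The look-alikes show no movement where they are visible. After retreating, the gripper touches nothing and reads under 1 N.

**Checks that disagreed:**
- **Foot height:** working back from the tool pose, the foot's edge came out anywhere from 2 mm above the desk to 4 mm below it. The pictures showed its lower corner staying in place on the desk during the tip-up.
- **Just before seating:** the tool was still carrying about 2 N and the foot's near corner had shifted by about 3 pixels. It may have been a millimetre or so off the desk before I lowered it.

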